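Feed the work stop out by three clicks

TASK

Two work stops with click-stop dials stand on the bench, both set to zero. Turn the dial of the larger one exactly three clicks clockwise (seen from above), so that its stop comes forward three steps, then let go with the dial resting in its click. Leave the dial of the smaller one as it is.

Things in the scene. Friction and masses are not known exactly. Their poses are not given: they have to be found in the camera images.
- large_stop_grip (a point): point on the dial axis in the grip bar of the LARGER work stop (aluminium housing, foot 110x90 mm, fixed). Round dial, diameter 64, its flat top 43 mm above the bench; on it a steel bar 54 long, 12 thick, 34 tall (up to z 77). Point: z 64 mm, 13 below the bar top. Turns with the dial: x along the bar to the white pointer line, y across it (grip so), z up = turning axis.
- large_stop_dial (a joint): turn of the larger dial, rad: 0 at the start, grows clockwise seen from above, up to 2.6; end stop just below 0. One click = 24 degrees = 0.419 rad; each pushes the flat stop at the front 3 mm out. Between clicks a torque of up to 0.1 N m pulls it into the nearer click, where it rests when let go; friction 0.02 N m.
- small_stop_grip (a point): the same point and axes on the SMALLER work stop, a bystander of the same shape: foot 68x56 mm, dial diameter 40, bar 33 long, 7 thick, also 43 to 77 mm above the bench. Fixed to the bench.
- small_stop_dial (a joint): turn of the smaller dial, rad, 0 at the start, same clicks and sense; it is to stay at 0.
There are look-alikes about, which are no part of the job. What is shaped like the part that bears small_stop_grip but brown is not meant.

How it is judged:
By the outcome, as a careful person would: the job done as asked, in the order asked, and still so for the second after the job is handed in, with the robot touching nothing.
It also fails if it takes over 32 s, if anything falls off the work surface, if the arm or the gripper's body presses on something with over 40 N, if the wrist force passes 120 N, or if a joint passes its speed limit or range.

ROBOT

A 7-joint arm with a two-finger parallel gripper is mounted at the origin on a cart in front of the work surface, level with it; the furniture and walls round the work are solid. World frame = base frame: x ahead of the robot, y to its left, z up, the work surface at z = 0. Lengths are in m, angles in degrees, forces in N, time in s.
With the tool pointing down it reaches from about 0.425 to 0.875 m from the base axis. Payload 4.7 kg.
Tool frame: the origin (TCP) lies at the centre of the arm's flange, where the gripper is bolted on; the fingertips stand 182 mm ahead of it and the grasp point (between the pads) lies 164 mm ahead of it; z points along the fingers, x is the direction in which the jaws open and shut, and the axes are right-handed (so a half turn about z gives the same grasp; the last joint's range is limited). The gripper opens to 87 mm and grips with 3 to 60 N. Pads are 19 mm wide; open, the fingers measure 117 mm over their backs; the gripper's body (75 mm by 190 mm) begins 51 mm behind the grasp point.
Start: joints at [-67.89, 18.392, -4.016, 83.108, 1.295, 78.541, -3.26], TCP at [0.236, 0.606, 0.405] pointing down, gripper open.
Joint ranges: [-163.93, 163.93], [-17.29, 119.83], [-79.2, 71.16], [3.27, 140.29], [-89.18, 269.18], [5.43, 117.66], [-154.24, 154.24]. Speed limits (degrees/s): [147.25, 147.25, 180, 180, 180, 180, 180].

INTERFACE

Orientations are given as [roll, pitch, yaw] about the fixed x, y, z axes, in that order (R = Rz(yaw) Ry(pitch) Rx(roll)).
In Python, from cell import env gives the robot as it stands. The module is installed in compiled form; this text tells all that it offers.
- The arm moves only by the tool carry_out, never from a script. Its argument "increments" is a list of rows, each a list of 5 numbers: the shift along the world's x, y, z in m, then the turn about the world's z in degrees, then the gripper's target within -1 to 1 (shut at 1, half-way at 0, fully open at -1). In form: [[dx, dy, dz, spin, jaw], ...]. A call has 1 to 20 rows; each row is the pose to reach, as a shift and turn from the pose commanded when the call began; what a row does not reach only later rows make up. A row lasts 1/10 s, in which the tool goes at most 50 mm and 8.59 degrees, less where a joint would pass 70% of its speed; a pose out of reach is approached as far as the arm can. A call with a gripper value outside its range is refused whole. The fingers move at their own pace and stop on an object; "grip_force" is the grip in N (left out, the last holds). Time passes only in rows, so rows that repeat a pose let the fingers close. It gives the time, the measured TCP pose, the force and the opening at its end, in the units of the state.
- env.get_obs(): the state, without advancing time (a new reading comes with each control period).
- env.read_camera(name): name is "scene" or "top" or "wrist"; returns (picture, depth): 480x640x3 uint8, red, green, blue; 480x640 float32, m along the optical axis (not along the pixel's ray), 0 where there is no reading.
- env.get_calibration(name): a dict with "K" (3x3 intrinsics, pixels), "k1" (the pictures are not rectified: a ray, as slopes to the right and down, at radius r is drawn at 1 + k1 r^2 times it, then the intrinsics apply), "camera_from_world" (4x4, takes a point from world to camera coordinates); the wrist camera has in their place "T_tool_cam" (4x4, takes a point from camera to tool coordinates, whose origin is the TCP and whose axes are the tool frame's). Camera axes: x right, y down, z forward; pixel columns grow to the right and rows downward; lengths in m; the calibration is good to about 2 mm. A picture is of the moment at which its call begins: read the wrist's pose just before it. get_calibration takes no time and is no camera call.
- env.sign_off(): hands the job in, once; it reports no verdict.
The state is a dict: "time_s": time; "qpos": joint angles; "joint_velocities": joint speeds; "effort": joint torques, N m; "tool_pos": TCP position; "tool_rot": TCP orientation; "force": force on the tool from outside, world axes, zero at the start; "wrist_torque": the same for the moment, N m; "grip_width": finger opening in m.
Only numpy, scipy, OpenCV 4.12 (cv2) and the standard library are available. Lean on these libraries where they do the work, as an engineer would, in place of code of your own. Each camera call takes 0.05 s, during which the arm holds its last target.

## Working session

There is one attempt and no reset: what is moved stays moved. The work goes in short steps, Python scripts to look and compute and a tool call to move; the robot and the scene stay as the last step left them, time stands still between calls to the robot, and variables do not carry over. Pictures are saved under pics/ and viewed, and the job is handed in when it is done.

Besides the shell and the picture viewer there is one more tool, called after "Emit:" as name([rows], argument=value, ...), one row to a line, values as JSON. carry_out: Moves the arm, as the interface text tells. Its arguments: {"type":"object","properties":{"increments":{"type":"array"},"grip_force":{"type":"number"}},"required":["increments"]}

```bash
mkdir -p pics
cat > h.py <<'E'
import numpy as np, cv2
from cell import env
def save(n,img): cv2.imwrite('pics/'+n+'.png',cv2.cvtColor(img,cv2.COLOR_RGB2BGR))
E
python3 - <<'E'
from h import *
print(env.get_obs())
for n in ['scene','top']:
    p,d=env.read_camera(n); save(n+'0',p); np.save(n+'0d.npy',d); np.save(n+'0p.npy',p)
for n in ['scene','top','wrist']: print(n,env.get_calibration(n))
E
```

```text
{'time_s': 0.0, 'qpos': array([-67.89075721,  18.44066787,  -4.0156234 ,  83.17467604,
         1.29508931,  78.54030891,  -3.25949802]), 'joint_velocities': array([-0.03790324,  0.00419237, -0.05344806, -0.10588498,  0.07037211,
       -0.0250695 ,  0.01838507]), 'effort': array([ 3.61251623e-04, -4.91281879e+01, -4.03968450e-01, -3.12522125e+01,
       -6.41973736e-02,  4.37920564e-02,  1.61889789e-04]), 'tool_pos': array([0.23608533, 0.60539622, 0.40364494]), 'tool_rot': array([1.79994241e+02, 1.10404902e-01, 6.87011034e+01]), 'force': array([ 0.88080669,  0.09070388, -0.22145213]), 'wrist_torque': array([ 0.01562869, -0.0057533 , -0.03051008]), 'grip_width': 0.08676625209774701}
scene {'K': array([[556.27108147,   0.        , 330.68933937],
       [  0.        , 556.27108147, 240.9926777 ],
       [  0.        ,   0.        ,   1.        ]]), 'k1': -0.12802245980676638, 'camera_from_world': array([[ 0.64351601, -0.76542793,  0.00269018, -0.43544588],
       [-0.32965094, -0.280315  , -0.90152857,  0.19441035],
       [ 0.69080924,  0.57926124, -0.43271122,  0.79410163],
       [ 
[... 364 characters left out ...]
0.06520997,  0.51082919],
       [ 0.06510232,  0.01092519, -0.99781879,  1.08573223],
       [ 0.        ,  0.        ,  0.        ,  1.        ]])}
wrist {'K': array([[349.67719709,   0.        , 319.4226191 ],
       [  0.        , 349.67719709, 242.75491188],
       [  0.        ,   0.        ,   1.        ]]), 'k1': -0.03439505710282601, 'T_tool_cam': array([[ 9.99999942e-01,  2.98559970e-04, -1.64075686e-04,
        -1.11276863e-03],
       [-2.36159550e-04,  9.54637341e-01,  2.97770870e-01,
        -8.19682877e-02],
       [ 2.45535239e-04, -2.97770814e-01,  9.54637356e-01,
         2.08230752e-02],
       [ 0.00000000e+00,  0.00000000e+00,  0.00000000e+00,
         1.00000000e+00]])}
```

View pics/scene0.png

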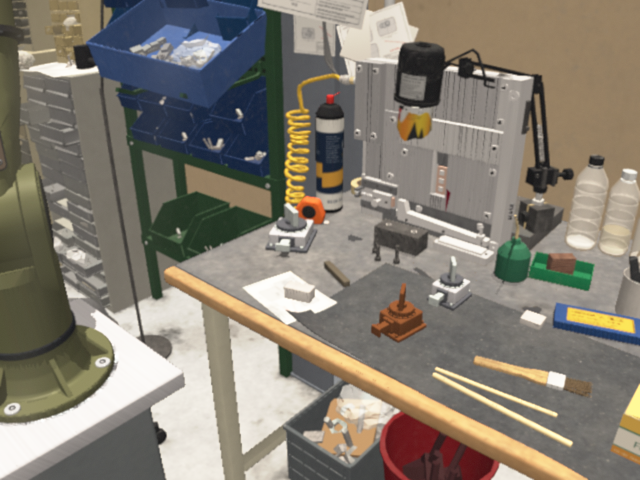

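View pics/top0.png

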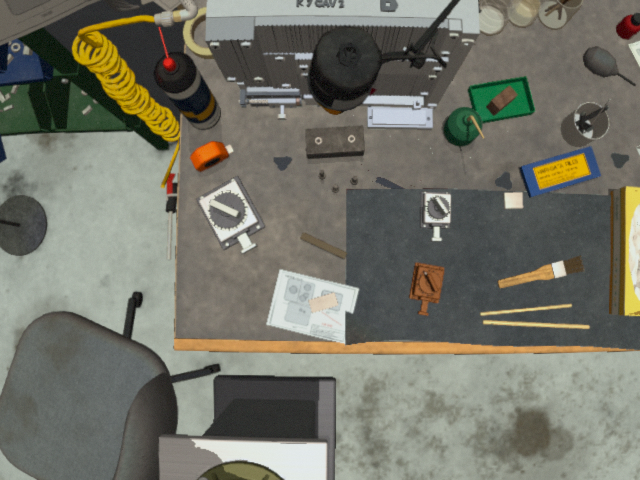

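The scene picture shows three work stops: light and large (scene 292,230; top 231,213), light and small (scene 452,285; top 436,210), and brown (scene 402,315; top 428,285). The large aluminium one is the target. Next I'll check it in a close crop and measure it.

```bash
cat >> h.py <<'E'
def ray_world(cal,uv,obs=None):
    K=cal['K'];p=(np.array(uv,float)-K[:2,2])/K[0,0]
    # undistort
    q=p.copy()
    for _ in range(20): q=p/(1+cal['k1']*(q@q))
    d=np.array([q[0],q[1],1.0])
    if 'camera_from_world' in cal: T=np.linalg.inv(cal['camera_from_world'])
    else: T=obs_T(obs)@cal['T_tool_cam']
    return T[:3,3],T[:3,:3]@d
def obs_T(o):
    from scipy.spatial.transform import Rotation as R
    T=np.eye(4);T[:3,:3]=R.from_euler('xyz',o['tool_rot'],degrees=True).as_matrix();T[:3,3]=o['tool_pos'];return T
def proj(cal,P,obs=None):
    M=cal['camera_from_world'] if 'camera_from_world' in cal else np.linalg.inv(obs_T(obs)@cal['T_tool_cam'])
    c=M[:3,:3]@np.asarray(P,float)+M[:3,3];q=c[:2]/c[2];q=q*(1+cal['k1']*(q@q));return q*cal['K'][0,0]+cal['K'][:2,2]
def atz(cal,uv,z,obs=None):
    o,d=ray_world(cal,uv,obs);return o+d*(z-o[2])/d[2]
def tri(rays):
    A=np.zeros((3,3));b=np.zeros(3)
    for o,d in rays:
        d=d/np.linalg.norm(d);M=np.eye(3)-np.outer(d,d);A+=M;b+=M@o
    X=np.linalg.solve(A,b)
    return X,[np.linalg.norm(np.cross(X-o,d/np.linalg.norm(d))) for o,d in rays]
E
python3 - <<'E'
from h import *
t=np.load('top0p.npy');s=np.load('scene0p.npy')
a=cv2.resize(t[170:260,190:275],None,fx=6,fy=6,interpolation=cv2.INTER_CUBIC)
b=cv2.resize(s[195:260,255:335],None,fx=6,fy=6,interpolation=cv2.INTER_CUBIC)
save('croptop',a);save('cropscene',b)
for n,uv in [('top',(231,213)),('top',(436,210))]:
    c=env.get_calibration(n); print(atz(c,uv,.06))
E
```

```text
[0.56657121 0.01401111 0.06      ]
[ 0.57535179 -0.34759038  0.06      ]
```

View pics/croptop.png

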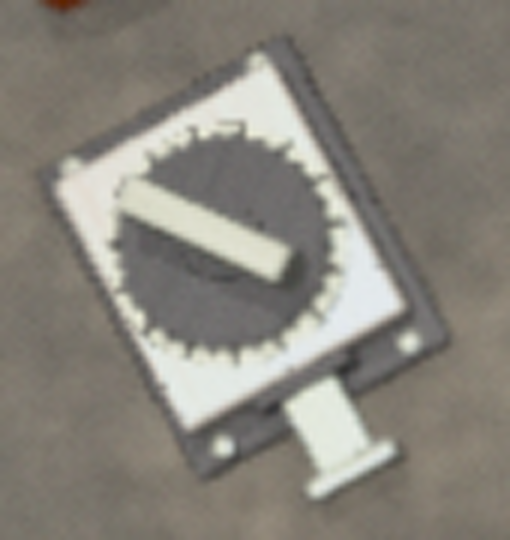

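View pics/cropscene.png

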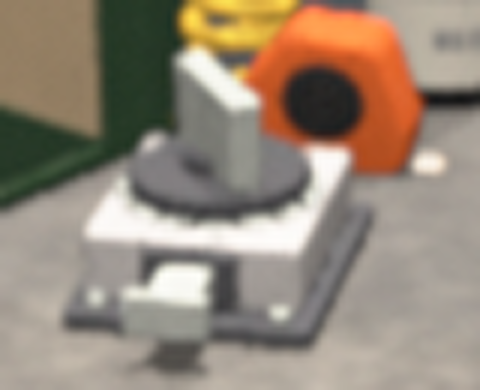

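The crop confirms the large aluminium stop. Its bar runs from upper left to lower right, and the stop plate faces the front. Before moving I'll check the obstacle heights around it.

Run:
```python
from h import *
P=[]
for n in ['top','scene']:
    d=np.load(n+'0d.npy');c=env.get_calibration(n);K=c['K']
    v,u=np.mgrid[0:480,0:640]
    uv=np.stack([u,v],-1).reshape(-1,1,2).astype(np.float64)
    q=cv2.undistortPoints(uv,K,np.array([c['k1'],0,0,0,0])).reshape(-1,2)
    z=d.reshape(-1);m=z>0
    X=np.c_[q*z[:,None],z][m];T=np.linalg.inv(c['camera_from_world'])
    W=X@T[:3,:3].T+T[:3,3];P.append(W)
    if n=='top':
        Wt=np.full((480*640,3),np.nan);Wt[m]=W;Wt=Wt.reshape(480,640,3);np.save('topW.npy',Wt)
W=np.vstack(P)
# height map 5cm cells
xs=np.arange(.2,1.0,.05);ys=np.arange(.65,-.3,-.05)
print('      '+' '.join('%5.2f'%y for y in ys))
for x in xs[::-1]:
    r=[]
    for y in ys:
        m=(W[:,0]>=x)&(W[:,0]<x+.05)&(W[:,1]>=y)&(W[:,1]<y+.05)
        r.append('%5.2f'%W[m,2].max() if m.any() else '  -  ')
    print('%5.2f '%x+' '.join(r))
# bar top region
m=(abs(Wt[...,2]-.077)<.006); m[:195]=0;m[225:]=0;m[:,:205]=0;m[:,250:]=0
v,u=np.nonzero(m);pts=Wt[m];print(len(u),u.mean(),v.mean(),pts.mean(0))
rect=cv2.minAreaRect(pts[:,:2].astype(np.float32));print(rect)
m=(abs(Wt[...,2]-.043)<.004); m[:185]=0;m[240:]=0;m[:,:200]=0;m[:,265:]=0
print(np.nonzero(m)[0].size,Wt[m].mean(0))
```

```text
0.65  0.60  0.55  0.50  0.45  0.40  0.35  0.30  0.25  0.20  0.15  0.10  0.05 -0.00 -0.05 -0.10 -0.15 -0.20 -0.25
 0.95 -0.43 -0.28  0.23  0.47 -0.73   -     -     -    0.41 -0.72   -    0.03  0.03   -     -     -     -     -     -  
 0.90  0.16 -0.28  0.22  0.47  0.30  0.23   -     -     -   -0.72 -0.72  0.03  0.02  0.48  0.48   -     -     -     -  
 0.85  0.16  0.01  0.47  0.47  0.43  0.48  0.46  0.45  0.40  0.35  0.42  0.42  0.47  0.48  0.48  0.40   -     -     -  
 0.80  0.45  0.48  0.48  0.48  0.47  0.48  0.45 -0.73  0.21  0.45  0.44  0.48  0.48  0.48  0.36  0.37  0.37  0.37  0.37
 0.75  0.48  0.48  0.48  0.46  0.38  0.37  0.42 -0.73  0.20  0.54  0.53  0.48  0.28  0.36  0.36  0.36  0.36  0.42  0.41
 0.70  0.37  0.38  0.36 -0.73  0.38  0.40  0.40  0.39  0.48  0.54  0.50  0.25  0.26  0.24  0.01  0.08  0.42  0.42  0.41
 0.65  0.34  0.38  0.36  0.38  0.40  0.39  0.36  0.38 -0.73 -0.21 -0.09  0.00  0.06  0.06  0.01  0.01  0.41  0.41  0.41
 0.60  0.45  0.37  0.35  0.35  0.38  0.29  0.31  0.36 -0.73 -0.73 -0.07  0.01  0.04  0.05  0.04  0.01  0.05  0.04  0.04
 0.55  0.43  0.33  0.34  0.
[... 455 characters left out ...]
.35 -0.73 -0.73 -0.30 -0.29 -0.29 -0.31 -0.73 -0.73 -0.73 -0.73   -    0.01  0.00  0.01  0.00  0.01  0.03  0.03  0.02
 0.30 -0.73 -0.30 -0.28 -0.28 -0.28 -0.28 -0.29 -0.29 -0.73   -     -    0.00  0.00  0.01  0.00  0.00  0.01  0.03  0.03
 0.25   -   -0.29 -0.28 -0.28 -0.28 -0.28 -0.28 -0.28 -0.28 -0.30   -     -     -     -     -     -     -     -     -  
 0.20 -0.31 -0.28 -0.28 -0.28 -0.28 -0.28 -0.28 -0.28 -0.28 -0.06 -0.12 -0.73 -0.72 -0.73 -0.73 -0.73 -0.73 -0.73 -0.73
214 223.3551401869159 207.5373831775701 [0.57418073 0.02503805 0.07601831]
((0.5743849277496338, 0.025310488417744637), (0.05536073073744774, 0.012134235352277756), 65.71082305908203)
712 [0.57309891 0.02371596 0.04230505]
```

Run:
```python
from h import *
W=[np.load('topW.npy').reshape(-1,3)]
n='scene';d=np.load(n+'0d.npy');c=env.get_calibration(n)
v,u=np.mgrid[0:480,0:640]
q=cv2.undistortPoints(np.stack([u,v],-1).reshape(-1,1,2).astype(float),c['K'],np.array([c['k1'],0,0,0,0])).reshape(-1,2)
z=d.reshape(-1);T=np.linalg.inv(c['camera_from_world']);X=(np.c_[q*z[:,None],z])[z>0]
W.append(X@T[:3,:3].T+T[:3,3]);W=np.vstack(W);W=W[~np.isnan(W[:,0])]
b=np.array([.574,.025])
for lo,hi in [(.09,.15),(.15,.22),(.22,.4),(.4,.6)]:
    m=(W[:,2]>lo)&(W[:,2]<hi)&(W[:,0]>.3);w=W[m];r=np.hypot(*(w[:,:2]-b).T);i=np.argsort(r)[:200]
    print(lo,r[i[0]],r[i[20]],w[i[20]],w[i[150]])
```

```text
0.09 0.15982865439831748 0.16284846316992102 [0.72773325 0.07871881 0.14037463] [0.73568647 0.06427867 0.09521096]
0.15 0.15871454922089298 0.16219669570083436 [0.72809576 0.07561883 0.19524869] [0.73498845 0.06356177 0.2193301 ]
0.22 0.16176826422079393 0.16447140892936793 [0.72921763 0.07939056 0.22673756] [0.73267064 0.07933153 0.23984284]
0.4 0.2113320636337402 0.21275974122583516 [ 0.69182707 -0.15215386  0.40570617] [ 0.69249512 -0.15702553  0.40752741]
```

Emit:
carry_out([
  [0.124,-0.306,0.0,-8,-1],
  [0.124,-0.306,0.0,-16,-1],
  [0.124,-0.306,0.0,-24,-1],
  [0.124,-0.306,0.0,-32,-1],
  [0.124,-0.306,0.0,-40,-1],
  [0.124,-0.306,0.0,-48,-1],
  [0.124,-0.306,0.0,-56,-1],
  [0.124,-0.306,0.0,-64,-1],
])

```text
time_s: 0.9
tool_pos: [0.3624, 0.2947, 0.4048]
tool_rot: [179.9, -0.0, 3.9]
force: [-0.6, 0.7, -0.1]
grip_width: 0.0869
```

Emit:
carry_out([
  [0.214,-0.275,-0.03,-8,-1],
  [0.214,-0.275,-0.03,-16,-1],
  [0.214,-0.275,-0.03,-24,-1],
  [0.214,-0.275,-0.03,-29,-1],
  [0.214,-0.275,-0.03,-29,-1],
  [0.214,-0.275,-0.03,-29,-1],
  [0.214,-0.275,-0.03,-29,-1],
  [0.214,-0.275,-0.03,-29,-1],
  [0.214,-0.275,-0.03,-29,-1],
  [0.214,-0.275,-0.03,-29,-1],
])

```text
time_s: 1.9
tool_pos: [0.5737, 0.0259, 0.3744]
tool_rot: [-180.0, 0.1, -24.2]
force: [0.1, 0.1, -0.5]
grip_width: 0.0872
```

Run:
```python
from h import *
o=env.get_obs();p,d=env.read_camera('wrist');save('w1',p);np.save('w1p.npy',p);np.save('w1d.npy',d);np.save('w1o.npy',o,allow_pickle=True)
print(o['tool_pos'],o['tool_rot'],o['qpos'])
```

```text
[0.57369436 0.02589263 0.37438358] [-1.79990388e+02  7.18701829e-02 -2.42053348e+01] [-31.53311757  10.75960164  29.84416799  97.6191855   -5.6126678
  73.15793397 -24.69438596]
```

View pics/w1.png

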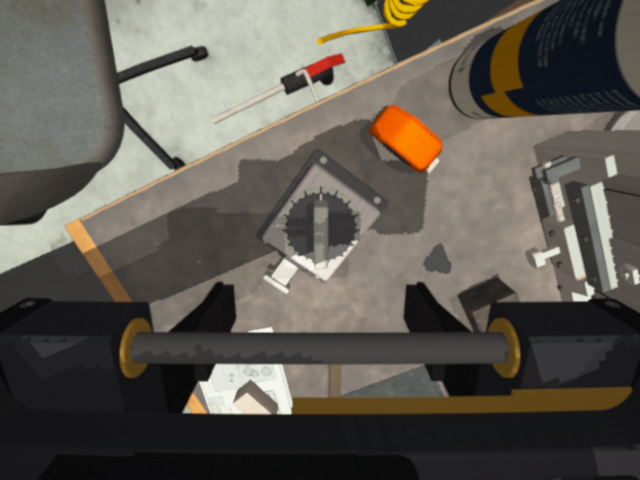

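The wrist picture shows the large stop at about (321,228), with the bar vertical and so parallel to the pads. The spray can at (530,60) and the orange tape at (405,138) are clear of it. I'll measure the bar top in this view and combine that with the top view.

```bash
cat >> h.py <<'E'
def wristcloud(d,o):
    c=env.get_calibration('wrist');v,u=np.mgrid[0:480,0:640]
    q=cv2.undistortPoints(np.stack([u,v],-1).reshape(-1,1,2).astype(float),c['K'],np.array([c['k1'],0,0,0,0])).reshape(-1,2)
    z=d.reshape(-1);T=obs_T(o)@c['T_tool_cam'];W=np.c_[q*z[:,None],z]@T[:3,:3].T+T[:3,3];W[z<=0]=np.nan
    return W.reshape(480,640,3)
def barfit(W,c,zt=.077,rad=.045,tol=.006):
    m=(abs(W[...,2]-zt)<tol)&(np.hypot(W[...,0]-c[0],W[...,1]-c[1])<rad)
    v,u=np.nonzero(m);P=W[m];r=cv2.minAreaRect(P[:,:2].astype(np.float32))
    e=np.linalg.svd(P[:,:2]-P[:,:2].mean(0),full_matrices=False)[2][0]
    return len(u),(u.mean(),v.mean()),P.mean(0),r,np.degrees(np.arctan2(e[1],e[0]))%180
E
python3 - <<'E'
from h import *
o=np.load('w1o.npy',allow_pickle=True).item();p=np.load('w1p.npy')
W=wristcloud(np.load('w1d.npy'),o)
w=barfit(W,(.574,.025));t=barfit(np.load('topW.npy'),(.574,.025))
print(w);print(t)
cw,ct,cs=[env.get_calibration(n) for n in('wrist','top','scene')]
print(tri([ray_world(cw,w[1],o),ray_world(ct,t[1])]))
m=(abs(W[...,2]-.043)<.004)&(np.hypot(W[...,0]-.574,W[...,1]-.025)<.05);print(W[m].mean(0))
print(proj(cs,[.574,.025,.077]))
a=cv2.resize(p[140:300,250:400],None,fx=3.7,fy=3.7,interpolation=cv2.INTER_CUBIC);save('w1c',a)
E
```

```text
(876, (np.float64(320.5068493150685), np.float64(236.88013698630138)), array([0.57415705, 0.02494963, 0.07601231]), ((0.5737169981002808, 0.02422485500574112), (0.053697600960731506, 0.011098884046077728), 66.12164306640625), np.float64(65.8786316376068))
(214, (np.float64(223.3551401869159), np.float64(207.5373831775701)), array([0.57418073, 0.02503805, 0.07601831]), ((0.5743849277496338, 0.025310488417744637), (0.05536073073744774, 0.012134235352277756), 65.71082305908203), np.float64(65.75357411675729))
(array([0.57421313, 0.02507184, 0.07564077]), [np.float64(6.54319247422633e-07), np.float64(6.543192476708022e-07)])
[0.57460613 0.02604121 0.04214751]
[290.38623099 207.21487482]
```

View pics/w1c.png

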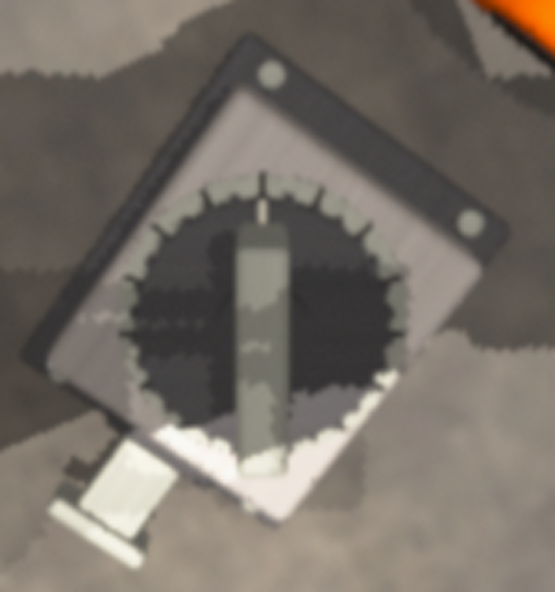

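The two views agree. The axis is at (0.574, 0.025), the bar top is at z 0.076 (text says 0.077), and the bar measures 54x12 mm at 65.8°, so the jaw yaw of -24.2° is right. Next I descend to a grasp point at about z 0.068.

Emit:
carry_out([
  [0,-0.0005,-0.04,0,-1],
  [0,-0.0005,-0.08,0,-1],
  [0,-0.0005,-0.11,0,-1],
  [0,-0.0005,-0.13,0,-1],
  [0,-0.0005,-0.143,0,-1],
  [0,-0.0005,-0.143,0,-1],
  [0,-0.0005,-0.143,0,-1],
])

```text
time_s: 2.65
tool_pos: [0.5745, 0.0248, 0.2327]
tool_rot: [-179.9, -0.1, -24.2]
force: [-0.6, -0.3, 1.8]
grip_width: 0.0873
```

Run:
```python
from h import *
o=env.get_obs();p,d=env.read_camera('wrist');save('w2',p)
print(o)
W=wristcloud(d,o);print(barfit(W,(.574,.025)))
```

```text
{'time_s': 2.65, 'qpos': array([-29.43340421,  19.0779512 ,  28.49078663, 105.82471613,
       -10.66323346,  57.64098028, -20.77729454]), 'joint_velocities': array([ 0.19995688, -0.60372454,  0.60595829, -1.01383728,  0.0489315 ,
       -0.13270594, -0.07656313]), 'effort': array([-1.53409014e-01, -3.97351706e+01,  4.77943629e+00, -2.57061034e+01,
       -7.81191979e-02,  5.69044647e-02,  4.85727272e-03]), 'tool_pos': array([0.57446962, 0.02475388, 0.23272521]), 'tool_rot': array([-1.79944756e+02, -6.04379275e-02, -2.42410336e+01]), 'force': array([-0.55367877, -0.30837679,  1.79944895]), 'wrist_torque': array([-0.1039082 ,  0.08821274,  0.01361453]), 'grip_width': 0.08730031620289617}
(2442, (np.float64(311.13759213759215), np.float64(312.9963144963145)), array([0.57412534, 0.03175275, 0.07584932]), ((0.572857141494751, 0.025131352245807648), (0.05231443792581558, 0.08501056581735611), 39.27477264404297), np.float64(156.90088056648904))
```

View pics/w2.png

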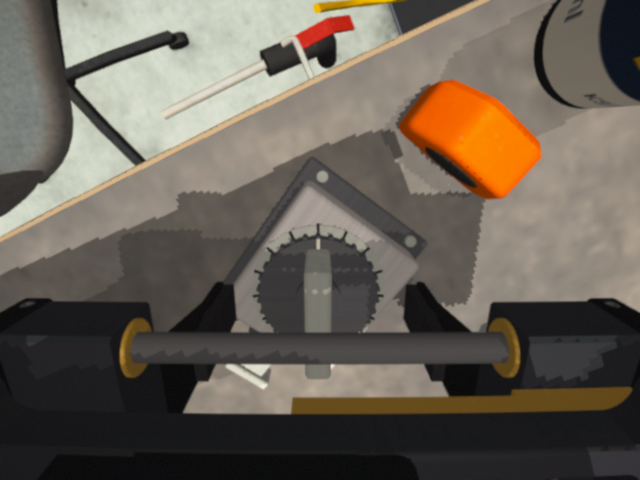

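The bar is centred between the fingers at (318,315). Now I'll close gently.

Emit:
carry_out([
  [0,0,0,0,1],
  [0,0,0,0,1],
  [0,0,0,0,1],
  [0,0,0,0,1],
  [0,0,0,0,1],
  [0,0,0,0,1],
  [0,0,0,0,1],
  [0,0,0,0,1],
  [0,0,0,0,1],
  [0,0,0,0,1],
], grip_force=20)

```text
time_s: 3.7
tool_pos: [0.5741, 0.0241, 0.2318]
tool_rot: [180.0, -0.0, -24.3]
force: [-0.1, -0.3, -0.3]
grip_width: 0.0148
```

```bash
python3 -c "
from h import *
o=env.get_obs()
for k in ['tool_pos','tool_rot','force','wrist_torque','grip_width','qpos']: print(k,o[k])"
```

```text
tool_pos [0.57414951 0.02409648 0.23176367]
tool_rot [ 1.79997083e+02 -2.68757458e-03 -2.43036113e+01]
force [-0.05960569 -0.33323774 -0.34103263]
wrist_torque [-0.09316641  0.12094043  0.03197457]
grip_width 0.014788317440148252
qpos [-29.39214919  19.14352301  28.5107388  105.87892806 -10.67813663
  57.6108308  -20.7633492 ]
```

Width is 14.8 mm, so the jaws are still closing. I'll wait a little longer.

Emit:
carry_out([
  [0,0,0,0,1],
  [0,0,0,0,1],
  [0,0,0,0,1],
  [0,0,0,0,1],
  [0,0,0,0,1],
])

```text
time_s: 4.2
tool_pos: [0.5738, 0.0243, 0.2317]
tool_rot: [180.0, 0.1, -24.3]
force: [-4.4, 1.8, 3.8]
grip_width: 0.0121
```

```bash
python3 -c "
from h import *
o=env.get_obs()
for k in ['tool_pos','tool_rot','force','wrist_torque','grip_width','qpos']: print(k,o[k])"
```

```text
tool_pos [0.57381656 0.02425139 0.23173297]
tool_rot [ 1.79986774e+02  6.46211744e-02 -2.42947016e+01]
force [-4.40638206  1.78117428  3.76034136]
wrist_torque [ 0.12938695  0.95422457 -0.01253492]
grip_width 0.012100136951148015
qpos [-29.39783449  19.13102742  28.50130083 105.89631902 -10.6859027
  57.66913864 -20.76215783]
```

Gripped at 12.1 mm. Now I'll turn clockwise (negative about z), 72° in 6° steps, then settle.

Emit:
carry_out([
  [0,0.0005,0,-6,1],
  [0,0.0005,0,-12,1],
  [0,0.0005,0,-18,1],
  [0,0.0005,0,-24,1],
  [0,0.0005,0,-30,1],
  [0,0.0005,0,-36,1],
  [0,0.0005,0,-42,1],
  [0,0.0005,0,-48,1],
  [0,0.0005,0,-54,1],
  [0,0.0005,0,-60,1],
  [0,0.0005,0,-66,1],
  [0,0.0005,0,-72,1],
  [0,0.0005,0,-72,1],
  [0,0.0005,0,-72,1],
  [0,0.0005,0,-72,1],
  [0,0.0005,0,-72,1],
])

```text
time_s: 5.8
tool_pos: [0.5737, 0.0248, 0.2317]
tool_rot: [179.9, 0.0, -96.3]
force: [-4.9, 1.6, 4.6]
grip_width: 0.0116
```

Run:
```python
from h import *
o=env.get_obs()
for k in ['time_s','tool_pos','tool_rot','force','wrist_torque','grip_width','qpos']: print(k,o[k])
p,d=env.read_camera('wrist');save('w3',p)
```

```text
time_s 5.8
tool_pos [0.57366148 0.02481379 0.23173248]
tool_rot [ 1.79887911e+02  1.29305618e-02 -9.62890962e+01]
force [-4.89262744  1.56578266  4.5700157 ]
wrist_torque [ 0.2468675   1.21825749 -0.00777045]
grip_width 0.011631581553702695
qpos [-39.97690475  21.53560929  41.44330162 106.23567885 -16.58826776
  58.49377032 -87.99295607]
```

View pics/w3.png

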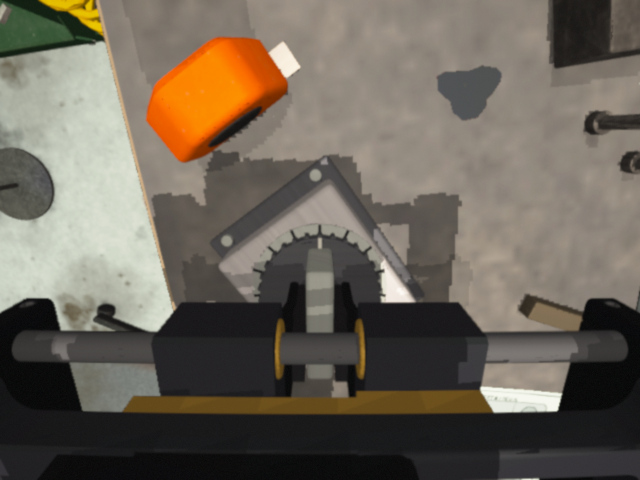

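The dial turned with the gripper: the pointer line is at (320,243), and the z torque is near 0, so it sits in a click. Now I'll let go.

Emit:
carry_out([
  [0,0,0,0,-1],
  [0,0,0,0,-1],
  [0,0,0,0,-1],
  [0,0,0,0,-1],
  [0,0,0,0,-1],
  [0,0,0,0,-1],
  [0,0,0,0,-1],
  [0,0,0,0,-1],
  [0,0,0.03,0,-1],
  [0,0,0.06,0,-1],
  [0,0,0.1,0,-1],
  [0,0,0.143,0,-1],
  [0,0,0.143,0,-1],
  [0,0,0.143,0,-1],
  [0,0,0.143,0,-1],
])

```text
time_s: 7.35
tool_pos: [0.5737, 0.0247, 0.3736]
tool_rot: [179.9, -0.0, -96.3]
force: [0.2, -0.3, -0.5]
grip_width: 0.0869
```

Run:
```python
from h import *
o=env.get_obs();p,d=env.read_camera('wrist');save('w4c',cv2.resize(p[140:300,250:400],None,fx=3.7,fy=3.7,interpolation=cv2.INTER_CUBIC))
for k in ['time_s','tool_pos','tool_rot','force','grip_width']: print(k,o[k])
W=wristcloud(d,o);b=barfit(W,(.574,.025));print(b)
print('turn',65.88-b[4], )
```

```text
time_s 7.35
tool_pos [0.5736551  0.02472051 0.37357259]
tool_rot [ 1.79884725e+02 -2.66834009e-02 -9.62948665e+01]
force [ 0.24176766 -0.25990794 -0.46902473]
grip_width 0.0869451059360926
(911, (np.float64(319.2162458836443), np.float64(234.59495060373217)), array([0.57544524, 0.02333172, 0.07592208]), ((0.574174702167511, 0.023662066087126732), (0.011646811850368977, 0.05331309512257576), 84.03228759765625), np.float64(174.29667827784505))
turn -108.41667827784505
```

View pics/w4c.png

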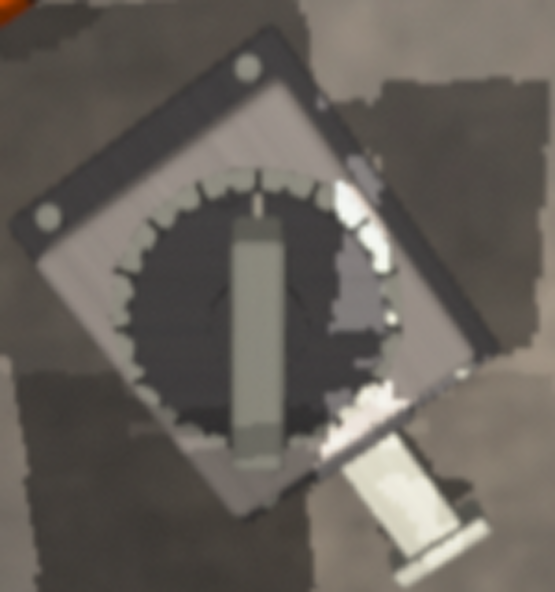

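The bar went from 65.9° to -5.7°, which is 71.6° clockwise (three clicks are 72°). The pointer is at a mark and the stop has come out. One last look from the top camera, including the small stop.

Run:
```python
from h import *
p,d=env.read_camera('top');q=np.load('top0p.npy')
f=lambda a,y,x:cv2.resize(a[y:y+90,x:x+90],None,fx=4,fy=4,interpolation=cv2.INTER_CUBIC)
save('t2',cv2.resize(np.vstack([np.hstack([f(q,170,190),f(q,170,395)]),np.hstack([f(p,170,190),f(p,170,395)])]),(600,600)))
print(np.abs(p[185:240,415:455].astype(int)-q[185:240,415:455]).max())
```

```text
32
```

View pics/t2.png

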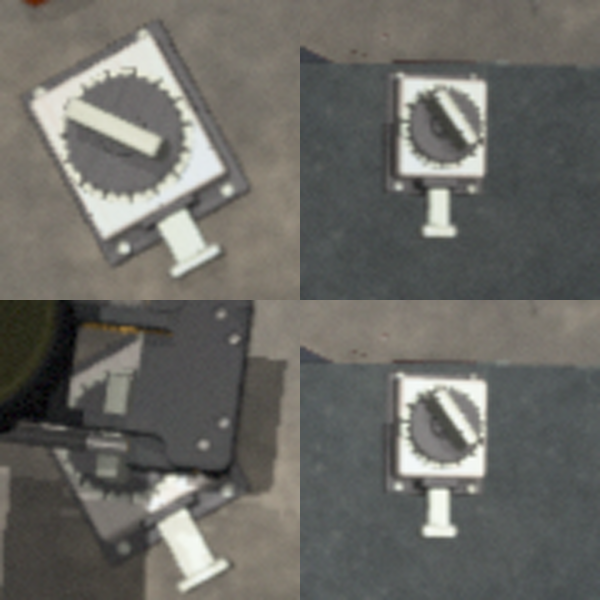

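The small stop is unchanged, and the large stop has moved out. The robot is clear of everything, so I'm handing in.

```bash
python3 -c "
from cell import env
print(env.sign_off())"
```

```text
the job is handed in; nothing more can be done
None
```

I turned the larger aluminium stop's dial three clicks clockwise, let go, raised the gripper clear and handed the job in at about 7.4 s.

- **Dial angle:** the wrist camera shows the bar turned 71.6° after release (three clicks are 72°), with the pointer on a mark.
- **Stop:** it is visibly further out in the wrist and top pictures. I did not measure the distance in millimetres.
- **Smaller stop:** it looks the same before and after in the top picture.
- **Forces:** every reading I saw was under about 7 N, and near zero after release.

No check failed or disagreed. In the last top picture the arm partly hid the large dial, so its angle rests on the wrist view alone.

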